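# Bolt the sample case shut

## Task

Secure the blue sample case for transport: press its grey lid shut, slide the barrel bolt across through the keeper eye on the lid, then turn the red-gripped handle down until it lies fully home in the notch of the guide rail. The notch has to be found by feel along the rail: bear on the handle only lightly and do not force it against the rail, and leave the other things on the bench alone.

Things in the scene. Friction and masses are not known exactly. Their poses are not given: they have to be found in the camera images.
- case: Blue sample case fixed to the bench, 170 (x) x 260 (y) x 70 mm high: open bin of vials behind, fixed deck in front carrying the bolt. Origin on the bench: front face at x = -70, back at x = +100 mm. Axes: +x to the back, +y to the left (the way the bolt is thrown), +z up. At yaw 0 it squarely faces the robot; turned by up to 0.3 rad.
- lid (a joint): Angle of the grey lid over the bin (120 mm deep, 260 wide, 7 thick), hinged at the case's back top edge (case x = +100, z = 72 mm): 0 = shut (top face at case z = 79 mm), grows as its front edge rises. Starts ajar at 0.35 to 0.7. The hinge is stiff: the lid stays where it is left; under 6 N at lid_press shuts it.
- lid_press (a point): Point on the lid's top face, 80 mm in front of its hinge and 50 mm left of the middle: a clear place to press the lid down from above. When shut: case x = 20, y = 50, z = 79 mm.
- keeper (a point): Middle of the steel keeper eye on the left end of the lid's front edge: a 17 mm square hole along y, eye 12 mm wide in y, top 14 mm over the hole's middle. It lines up with the bolt (case x = -35, y = 84, z = 100 mm) only when the lid is shut.
- bolt: Steel barrel bolt: 11 mm rod along case y, axis 100 mm over the bench at case x = -35, in two bearings (case y = -66 and +52, tops at 112 mm). Origin on the axis at the handle: case y = -32 mm when drawn back, +40 at the far stop; its tip is 98 mm left of it. Starts 0 to 8 mm off the drawn-back stop. 2 N of friction, no spring. It is moved by its handle.
- handle (a joint): Turn of the bolt's handle about the bolt's axis: 0 = upright, grows as it turns down to the front (case -x), 1.5 = level, its stop. It stays where it is left when up. The notch plate stops it at about 0.87 everywhere except at the notch; lying fully in the notch it reads over 1.4. Starts at 0 to 0.3.
- grip (a point): Middle of the red grip, a roller 20 mm thick and 24 mm long (along the bolt) that spins freely on a pin across the end of the handle, 58 mm from the bolt's axis; the stem is 9 mm thick. Pinched from above by its flat ends (along case y, about 40 N) it is held firmly, and the tool can keep pointing down while the handle turns.
- gate: Aluminium guide rail in front of the bolt, 170 mm along case y, case x = -66 to -52 mm, origin at its foot (case y = 0, z = 70). A dark notch plate is clamped on it: flat top 110 mm over the bench, one notch 13.5 mm wide, 18 deep, open to the top. The plate's slots let the notch lie anywhere from case y = -2 to +32 mm; its place is not reported and is found by feel.
- rail_mid (a point): Point on the notch plate's flat top near the middle of the rail (case x = -59, y = 15, z = 110 mm). More than 40 N between handle and rail or notch counts as forced; the stem meets the plate about 25 mm from the bolt's axis, so the rail feels about 2.5 times the push on the grip.
- timer: Bystander: white square bench timer, 62x62x18 mm, lying at the right front. Origin under its middle.
- ball_pen: Bystander: blue ball pen, 145 mm long, lying near the front edge. Origin under its middle.
- marker_blue: Bystander: white marker with blue cap, 132 mm long, lying at the right. Origin under its middle.
- comb_b: Bystander: white plastic gel comb, 40x90x6 mm, lying at the left. Origin under its middle.
- forceps: Bystander: steel forceps, 124 mm long, lying at the right. Origin under its middle.

How it is judged:
On the way, in this order (a step that is already met when the one before it is completed fails the run):
1. the lid is shut (value of joint lid below 0.03 rad), for 0.1 s.
2. the bolt has been slid through the keeper eye (y of bolt in the frame of case above -0.007 m and value of joint lid below 0.03 rad), for 0.05 s.
3. the handle lies in the notch (value of joint handle above 1.35 rad), for 0.2 s.
At the end, for the whole second after the job is handed in: The lid is shut (under 0.03 rad), the bolt is through the keeper eye (its origin at case y over -7 mm), the handle lies down in the notch (over 1.35 rad), and the bolt is at rest (all of step 2 and value of joint handle above 1.35 rad and linear speed of bolt below 0.01 m/s); the robot touches nothing.
It fails at once if the handle or bolt was forced against the rail or notch with more than 40 N (contact force between bolt and gate above 40 N).
It fails at once if the timer, pen, marker, comb or forceps was displaced by more than 30 mm (distance of any of timer, ball_pen, marker_blue, comb_b, forceps from where it was at the start of the episode above 0.03 m).
It also fails if it takes over 61 s, if anything falls off the work surface, if the arm or the gripper's body presses on something with over 40 N, if the wrist force passes 120 N, or if a joint passes its speed limit or range.

## Robot

A 6-joint arm with a two-finger parallel gripper is mounted at the origin on a cart in front of the work surface, level with it; the furniture and walls round the work are solid. World frame = base frame: x ahead of the robot, y to its left, z up, the work surface at z = 0. Lengths are in m, angles in rad, forces in N, time in s.
With the tool pointing down it reaches from about 0.375 to 0.925 m from the base axis. Payload 5.7 kg.
Tool frame: the origin (TCP) lies at the centre of the arm's flange, where the gripper is bolted on; the fingertips stand 182 mm ahead of it and the grasp point (between the pads) lies 163 mm ahead of it (robot.tip_extent is the distance from the TCP to the fingertips, in m); z points along the fingers, y is the line along which they close (so a half turn about z gives the same grasp; the last joint's range is limited). The gripper opens to 88 mm and grips with 3 to 60 N. Pads are 20 mm wide; open, the fingers measure 115 mm over their backs; the gripper's body (75 mm by 178 mm) begins 61 mm behind the grasp point.
Start: joints at [1.024, 0.359, 1.51, -0, 1.272, -0.115], TCP at [0.251, 0.545, 0.405] pointing down, gripper open.
Joint ranges: [-2.97, 2.97], [-1.01, 2.36], [0.21, 2.38], [-0.96, 4.11], [0.2, 2.71], [-2.98, 2.98]. Speed limits (rad/s): [2.39, 2.39, 3.14, 3.14, 3.14, 3.14].

## Interface

Orientations are given as a rotation vector (axis times angle).
In Python, from station import robot gives the robot as it stands. Calls block until the motion is done:
- robot.move_ptp(position, orientation): joint-space move of the TCP to a pose.
- robot.movel(position, rotation=None, speed=0.15): straight line of the TCP; rotation=None keeps the orientation; speed is the mean speed in m/s.
- robot.move_joints(angles): joint-space move.
- robot.gripper_to(opening, strength=None): finger opening in m; strength is the grip in N (None keeps the last); returns when the fingers have stopped.
- robot.dwell(seconds).
- robot.solve_ik(position, orientation): joint angles nearest the present ones, or None.
- robot.get_obs(): the state.
- robot.grab_frame(name): name is "scene" or "top" or "wrist"; returns (picture, depth): 400x640x3 uint8, blue, green, red; 400x640 float32, m along the optical axis (not along the pixel's ray), 0 where there is no reading.
- robot.get_calibration(name): a dict with "vertical_fov" (degrees; the focal length in pixels is half the picture's height over the tangent of half this angle, whatever the lens; pixels are square), "cx", "cy" (the principal point, pixels), "R" (3x3) and "t" (3): a world point X has camera coordinates R X + t. Camera axes: x right, y down, z forward; pixel columns grow to the right and rows downward; lengths in m; the calibration is good to about 2 mm. The wrist camera is an equidistant fisheye: a pixel r from the principal point sees the ray r / f radians off the axis. A picture is of the moment at which its call begins: read the wrist's pose just before it. get_calibration takes no time and is no camera call; for the wrist camera it gives the pose at the moment of the call.
A pose or a line that the arm cannot do raises robot.PlanningError and nothing moves.
- robot.hand_in(): hands the job in; it is judged then, once.
The state is a dict: "time_s": time; "joints": joint angles; "qd": joint speeds; "joint_torque": joint torques, N m; "position": TCP position; "tcp_rot": TCP orientation; "force": force on the tool from outside, world axes, zero at the start; "moment": the same for the moment, N m; "grip_width": finger opening in m; "gripper_force": force on a finger pad.
Only numpy, scipy, OpenCV 4.12 (cv2) and the standard library are available. Lean on these libraries where they do the work, as an engineer would, in place of code of your own. Each camera call takes 0.05 s, during which the arm holds its last target. There are 200 camera calls.

## Working session

There is one attempt and no reset: what is moved stays moved. The work goes in short steps, each a Python script; the robot and the scene stay as the last script left them, time stands still between calls to the robot, and variables do not carry over. Pictures are saved under pics/ and viewed, at most 10 in all, crops included, and the job is handed in when it is done.

```bash
ls; mkdir -p pics
python3 - <<'E'
from station import robot
import cv2,numpy as np,pickle
d={}
for n in("scene","top"):
    c=robot.get_calibration(n);p,z=robot.grab_frame(n);cv2.imwrite(f"pics/{n}0.png",p);d[n]=(c,p,z);print(n,c)
pickle.dump(d,open("d.pkl","wb"))
o=robot.get_obs();print(o)
E
```

```text
pics
scene {'vertical_fov': 42.46713244076229, 'cx': 325.26385293013027, 'cy': 194.53853675701538, 'R': array([[-0.85561902, -0.51741507,  0.0140622 ],
       [-0.41161224,  0.6636844 , -0.62457856],
       [ 0.31383349, -0.54018947, -0.78083537]]), 't': array([0.44719896, 0.28379977, 1.66666352])}
top {'vertical_fov': 45.49826820509422, 'cx': 320.01052590469686, 'cy': 198.00875147965428, 'R': array([[ 2.33866168e-02, -9.99726391e-01,  4.58364218e-04],
       [-9.81017614e-01, -2.30372422e-02, -1.92545388e-01],
       [ 1.92503265e-01,  4.05332184e-03, -9.81287962e-01]]), 't': array([0.00974583, 0.54680039, 1.32547024])}
{'time_s': 0.1, 'joints': array([ 1.02389706e+00,  3.59416969e-01,  1.51128889e+00,  5.58741206e-06,
        1.27250252e+00, -1.15118177e-01]), 'qd': array([ 2.50879800e-04, -1.89917379e-03, -4.00615607e-03,  2.59758896e-03,
       -1.48628574e-05,  8.00900341e-04]), 'joint_torque': array([ 7.96904669e-05, -5.16363609e+01, -2.71402788e+01,  6.76499004e-02,
        2.77700939e-02, -7.24181768e-05]), 'position': array([0.25094621, 0.54465782, 0.40391638]), 'tcp_rot': array([-6.72872522e-01, -3.06814446e+00,  2.39707375e-03]), 'force': array([ 0.42003167,  0.48680719, -0.10717327]), 'moment': array([0.03845848, 0.0017244 , 0.03026288]), 'gripper_force': 0.0, 'grip_width': 0.08784599414781909}
```

View pics/scene0.png

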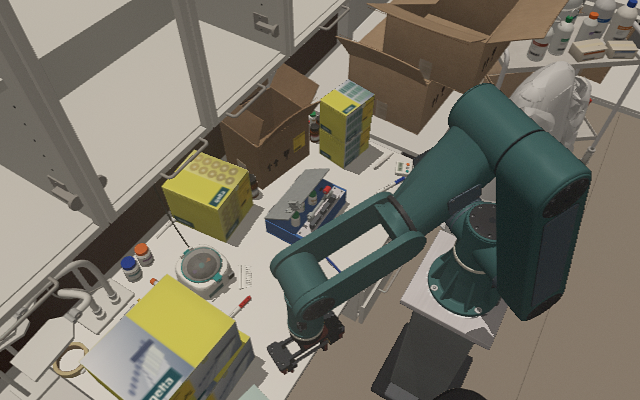

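View pics/top0.png

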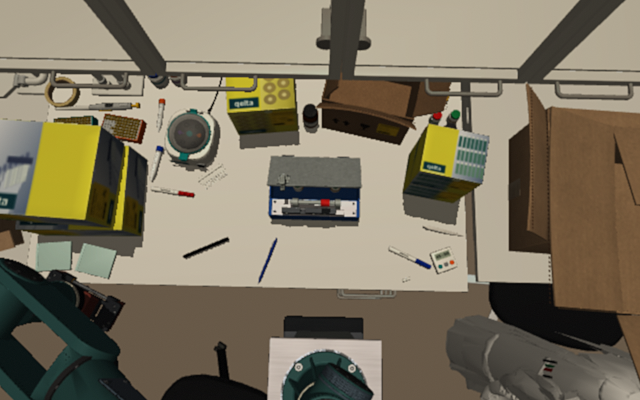

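```bash
cat > h.py <<'E'
import numpy as np,cv2
from scipy.spatial.transform import Rotation as Ro
def cloud(c,z):
    h,w=z.shape;f=h/2/np.tan(np.radians(c["vertical_fov"])/2)
    v,u=np.mgrid[:h,:w]
    P=np.stack([(u-c["cx"])/f*z,(v-c["cy"])/f*z,z],-1)
    return (P-c["t"])@c["R"]
E
python3 - <<'E'
from h import *;import pickle
d=pickle.load(open("d.pkl","rb"));c,p,z=d["top"];X=cloud(c,z)
hsv=cv2.cvtColor(p,cv2.COLOR_BGR2HSV)
roi=np.zeros(z.shape,bool);roi[150:235,255:375]=1
m=roi&(hsv[...,0]>105)&(hsv[...,0]<130)&(hsv[...,1]>120)
m=roi&(X[...,2]>.062)&(X[...,2]<.078)
Q=X[m][:,:2];r=cv2.minAreaRect((Q*1000).astype(np.float32));print(len(Q),r,cv2.boxPoints(r))
n,l,s,_=cv2.connectedComponentsWithStats((roi&(X[...,2]>.03)).astype(np.uint8))
k=1+s[1:,4].argmax();Q=X[l==k];r=cv2.minAreaRect((Q[:,:2]*1000).astype(np.float32));print(r,cv2.boxPoints(r),Q[:,2].max())
red=roi&((hsv[...,0]<8)|(hsv[...,0]>172))&(hsv[...,1]>130)&(hsv[...,2]>90)
print("red",np.median(X[red],0),red.sum(),X[red].min(0),X[red].max(0))
cv2.imwrite("pics/c0.png",cv2.resize(p[145:235,255:375],None,fx=6,fy=6,interpolation=cv2.INTER_CUBIC))
E
```

```text
1030 ((577.7495727539062, 38.18955993652344), (179.50587463378906, 260.06976318359375), 0.011960315518081188) [[487.96948  168.2057  ]
 [488.0238   -91.86406 ]
 [667.52966  -91.826584]
 [667.47534  168.24318 ]]
((473.31292724609375, 36.69483184814453), (385.1898498535156, 261.0286865234375), 1.0088937282562256) [[278.44983  163.7978  ]
 [283.0459   -97.190414]
 [668.176    -90.40814 ]
 [663.57996  170.58008 ]] 1.4059474152323133
red [0.51390465 0.00860876 0.16445489] 62 [ 0.50540275 -0.00213241  0.00137078] [0.55382866 0.01972321 0.17139174]
```

View pics/c0.png

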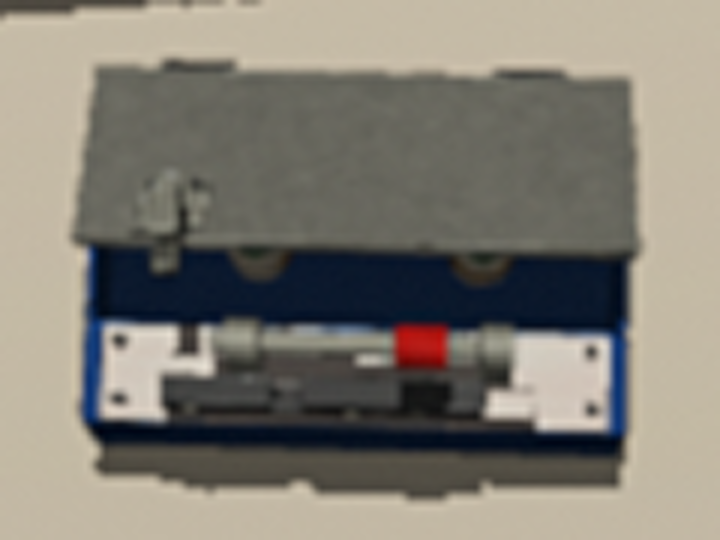

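Run:
```python
from h import *;from station import robot;import pickle
robot.move_ptp([.46,.04,.42],[0,np.pi,0])
o=robot.get_obs();print(o["time_s"],o["joints"],o["position"])
c=robot.get_calibration("wrist");p,z=robot.grab_frame("wrist");print(c)
cv2.imwrite("pics/w0.png",p);pickle.dump((c,p,z),open("w.pkl","wb"))
```

```text
2.075 [-6.20762505e-02  1.41967659e-01  1.77349169e+00  2.18981229e-04
  1.22607272e+00 -1.63342604e+00] [0.46006427 0.04047832 0.42000203]
{'vertical_fov': 65.70646984690485, 'cx': 316.3161813000537, 'cy': 200.8610740002089, 'R': array([[-1.11806892e-03,  9.99998973e-01,  8.96121688e-04],
       [ 9.54697424e-01,  8.00752962e-04,  2.97577195e-01],
       [ 2.97576172e-01,  1.18823688e-03, -9.54697339e-01]]), 't': array([-0.04087656, -0.48082047,  0.27016916])}
```

View pics/w0.png

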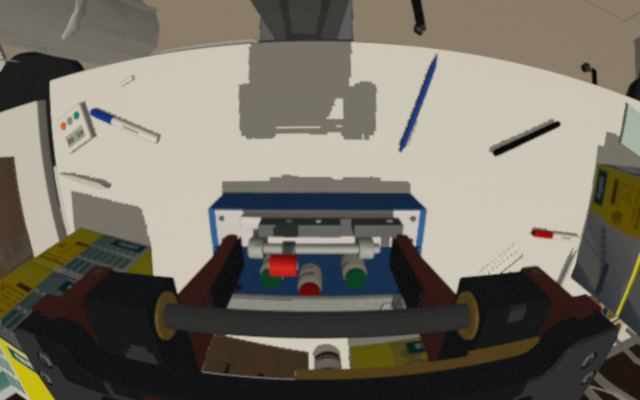

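```bash
cat >> h.py <<'E'
def fish(c,z):
    h,w=z.shape;f=h/2/np.tan(np.radians(c["vertical_fov"])/2)
    v,u=np.mgrid[:h,:w];a=u-c["cx"];b=v-c["cy"];r=np.hypot(a,b)+1e-9;t=np.tan(np.minimum(r/f,1.5))
    return (np.stack([a/r*t*z,b/r*t*z,z],-1)-c["t"])@c["R"]
def redm(p):
    hsv=cv2.cvtColor(p,cv2.COLOR_BGR2HSV)
    return ((hsv[...,0]<8)|(hsv[...,0]>172))&(hsv[...,1]>140)&(hsv[...,2]>90)
E
python3 - <<'E'
from h import *;import pickle
c,p,z=pickle.load(open("w.pkl","rb"));X=fish(c,z)
roi=np.zeros(z.shape,bool);roi[185:300,200:440]=1
q=X[roi&(X[...,2]>.066)&(X[...,2]<.074)]
q=q[(q[:,0]<.56)]
ys=np.arange(-.08,.16,.01);e=np.array([[y+.005,np.percentile(q[(q[:,1]>=y)&(q[:,1]<y+.01),0],2)] for y in ys if ((q[:,1]>=y)&(q[:,1]<y+.01)).sum()>5])
print(e.round(4).tolist());k=np.polyfit(e[:,0],e[:,1],1);print("front edge",k,"yaw",-np.arctan(k[0]))
f=q[(q[:,0]<.55)]
for x in np.arange(.48,.55,.01):
    s=q[(q[:,0]>x)&(q[:,0]<x+.01),1]
    if len(s):print(x.round(3),s.min().round(4),s.max().round(4))
m=redm(p)&roi&(X[...,2]>.13);R=X[m];print("red",m.sum(),R.mean(0),R.min(0),R.max(0))
n=R[R[:,2]>R[:,2].max()-.004];print(n.mean(0),R[:,1].min(),R[:,1].max())
# bearings/rod
b=X[roi&(X[...,2]>.103)&(X[...,2]<.114)&(X[...,0]<.55)]
print("z>103",b.min(0),b.max(0))
h,ed=np.histogram(b[:,1],30,(-.08,.16));print(h)
g=b[(b[:,1]<-.02)];print(g.mean(0),g.min(0),g.max(0))
g=b[(b[:,1]>.08)];print(g.mean(0),g.min(0),g.max(0))
E
```

```text
[[-0.075, 0.4901], [-0.065, 0.4897], [-0.055, 0.4898], [-0.045, 0.4898], [-0.035, 0.4897], [-0.025, 0.4895], [-0.015, 0.4894], [-0.005, 0.4897], [0.005, 0.4893], [0.015, 0.4897], [0.025, 0.4896], [0.035, 0.4897], [0.045, 0.4898], [0.055, 0.4895], [0.065, 0.4895], [0.075, 0.4897], [0.085, 0.4895], [0.095, 0.4894], [0.105, 0.4898], [0.115, 0.4896], [0.125, 0.4897], [0.135, 0.4895], [0.145, 0.4899], [0.155, 0.49]]
front edge [-6.82096348e-05  4.89673008e-01] yaw 6.820963471223364e-05
0.48 -0.084 0.1672
0.49 -0.0876 0.171
0.5 -0.087 0.172
0.51 -0.0867 0.1713
0.52 -0.087 0.1721
0.53 -0.088 0.1717
0.54 -0.0874 0.1718
red 549 [0.51033271 0.01181977 0.16614291] [ 3.78596454e-01 -2.85014318e-04  1.55968832e-01] [0.52128826 0.04094052 0.40104761]
[0.37859645 0.04094052 0.40104761] -0.000285014317699427 0.04094051516926444
z>103 [ 0.49206935 -0.03211373  0.10302108] [0.53542833 0.13171498 0.11362873]
[  0   0   0   0   0   3 136 174 197 181 180 181 199 195 189 188 198 192
 100  74 218 273 227 153 117  98  39   0   0   0]
[ 0.52233404 -0.0257132   0.10985416] [ 0.51384549 -0.03211373  0.10328878] [ 0.53542833 -0.02001634  0.11362873]
[0.50740432 0.10070213 0.109758  ] [0.49288038 0.0800037  0.10302489] [0.5350858  0.13171498 0.11357098]
```

```bash
cat >> h.py <<'E'
X0=np.array([.5592,.0422,0.])
E
python3 - <<'E'
from h import *;from station import robot
P=lambda x,y,z:(X0+np.array([x,y,z]))
robot.gripper_to(0.0,20)
print(robot.tip_extent,robot.get_obs()["time_s"])
robot.movel(P(.02,.05,.15+robot.tip_extent),speed=.25)
print(robot.get_obs()["time_s"],robot.get_obs()["force"])
te=robot.tip_extent
robot.movel(P(.02,.05,.088+te),speed=.08)
o=robot.get_obs();print(o["time_s"],o["force"],o["position"]-X0)
for z in np.arange(.085,.072,-.0015):
    robot.movel(P(.02,.05,z+te),speed=.03)
    o=robot.get_obs();print(round(z,4),o["time_s"],o["force"].round(1),(o["position"]-X0)[2]-te)
    if o["force"][2]>16:break
robot.movel(P(.02,.05,.2+te),speed=.2)
p,_=robot.grab_frame("top");cv2.imwrite("pics/t1.png",cv2.resize(p[145:235,255:375],None,fx=6,fy=6,interpolation=cv2.INTER_CUBIC))
robot.gripper_to(.06)
# view from above grip for verification
robot.movel(P(-.12,-.03,.2+te),speed=.25)
import pickle
c=robot.get_calibration("wrist");p,z=robot.grab_frame("wrist");cv2.imwrite("pics/w1.png",p);pickle.dump((c,p,z),open("w1.pkl","wb"))
X=fish(c,z);m=redm(p)&(X[...,2]>.12)&(X[...,2]<.18);R=X[m]-X0;print(m.sum(),np.median(R,0),np.percentile(R,2,0),np.percentile(R,98,0),robot.get_obs()["time_s"])
q=X[(abs(X[...,2]-.079)<.004)]-X0;q=q[(abs(q[:,1])<.2)&(q[:,0]>-.03)&(q[:,0]<.1)];print("lid",len(q),q.min(0),q.max(0))
E
```

```text
0.182 3.4667
4.2417 [-0.30920752  0.29602955 -0.40076428]
5.1667 [-0.0790281   0.29107537 -0.47472214] [0.02041961 0.04999845 0.27018826]
0.085 5.4167 [ 0.9  0.  -0.2] 0.08529194706860038
0.0835 5.6667 [0.6 0.5 1.5] 0.08367950297916854
0.082 5.9167 [1.  0.8 1.4] 0.08193319673319144
0.0805 6.1667 [1.7 0.4 0.6] 0.08032379151836477
0.079 6.4167 [-0.8  0.1  5.9] 0.07927106880561446
0.0775 6.6667 [-4.4  0.2 16.6] 0.07906626265017375
369 [-0.05264791 -0.03107495  0.16449921] [-0.05499496 -0.04183275  0.15787568] [-0.04847688 -0.01998904  0.16747056] 9.35
lid 5142 [-0.02925875 -0.1282519   0.07563411] [0.09999123 0.12730503 0.08228095]
```

View pics/w1.png

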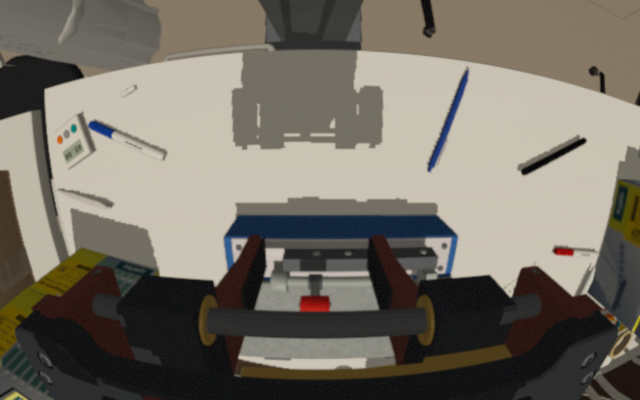

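```bash
cat >> h.py <<'E'
from station import robot
import json
TE=.163;L=.058
def arc(h):return L*np.array([-np.sin(h),0,np.cos(h)])
def F():
    o=robot.get_obs();return o["force"],o
class S: pass   # y (case), h, off (x,z offset of TCP from ideal)
def cmd(s,speed=.03):
    robot.movel(X0+[-.035,0,.1]+arc(s.h)+[0,s.y,TE]+s.off,speed=speed)
def comp(s,f,k=6e-5):   # give way along the handle's radius
    r=arc(s.h)/L;s.off=s.off+k*(f@r)*r
E
python3 - <<'E'
from h import *
import pickle
s=S();s.y=-.031;s.h=.185;s.off=np.zeros(3)
robot.movel(X0+[-.0457,-.031,.24+TE],speed=.2)
robot.movel(X0+[-.0457,-.031,.157+TE],speed=.12)
f0,_=F()
robot.gripper_to(0,40)
f,o=F();print("grip",o["grip_width"],o["gripper_force"],f0.round(1),f.round(1),o["time_s"])
assert .018<o["grip_width"]<.03
s.f0=f0
for y in(-.025,-.017,-.006):
    s.y=y;cmd(s,.05);f,o=F();print(y,(f-f0).round(1),o["grip_width"],o["time_s"]); 
    if abs((f-f0)[1])>12:break
for h in np.arange(.25,.71,.09):
    s.h=h;cmd(s,.05);f,o=F();g=f-f0;comp(s,g);r=arc(h)/L;t=np.array([-r[2],0,r[0]]);print(h.round(2),g.round(1),"push",-(g@t).round(1),"rad",(g@r).round(1),o["time_s"])
pickle.dump(s.__dict__,open("s.pkl","wb"))
E
```

```text
grip 0.023481788279656787 40.000500082969666 [ 0.3 -0.7 -0.2] [ 0.  -0.6  2.1] 11.375
-0.025 [-0.5  0.4  3.8] 0.023718505631885475 11.6417
-0.017 [-0.4  1.6  3.6] 0.0236219502050847 11.95
-0.006 [-0.5  2.4  4.7] 0.02409062604849451 12.3167
0.25 [-1.9  3.2  4.4] push -0.8 rad 4.8 12.5667
0.34 [-0.8  2.6 -0.1] push -0.8 rad 0.2 12.825
0.43 [ 1.3  2.1 -2.8] push 0.0 rad -3.1 13.0833
0.52 [ 0.4  1.5 -3.3] push -1.3 rad -3.1 13.3417
0.61 [ 0.3  1.7 -1.6] push -0.7 rad -1.5 13.6
0.7 [-0.1  2.  -1.5] push -1.1 rad -1.1 13.8583
```

```bash
cat > search.py <<'E'
from h import *
import pickle
s=S();s.__dict__.update(pickle.load(open("s.pkl","rb")))
def go(base=-1.):
    cmd(s);f,o=F();g=f-s.f0;comp(s,g);r=arc(s.h)/L;t=np.array([-r[2],0,r[0]])
    p=-(g@t)-base;print(f"y {s.y*1e3:.1f} h {s.h:.3f} push {p:.1f} fy {g[1]:.1f} rad {g@r:.1f} t {o['time_s']:.2f}")
    return p,g
hc=None
try:
  while s.h<1.1:
    p,g=go()
    if abs(g[1])>15 or p>12: print("stop");s.h-=.02;cmd(s);break
    if hc is None:
        if p>3: hc=s.h
        else: s.h+=.02
        continue
    if p<2: s.h+=.012
    elif s.y>.036: print("end");break
    else:
        if p>5: s.h-=.008
        elif p<3: s.h+=.004
        s.y+=.0015
    if s.h>hc+.09: print("NOTCH?");break
finally: pickle.dump(s.__dict__,open("s.pkl","wb"))
E
python3 search.py
```

```text
y -6.0 h 0.700 push 0.1 fy 1.3 rad 1.0 t 14.11
y -6.0 h 0.720 push 0.7 fy 1.2 rad 1.5 t 14.36
y -6.0 h 0.740 push 1.1 fy 1.1 rad 0.8 t 14.61
y -6.0 h 0.760 push -0.3 fy 0.5 rad 0.1 t 14.86
y -6.0 h 0.780 push 1.2 fy 1.1 rad -1.4 t 15.11
y -6.0 h 0.800 push 0.3 fy 1.0 rad -0.7 t 15.36
y -6.0 h 0.820 push 0.8 fy 0.0 rad -0.1 t 15.61
y -6.0 h 0.840 push 0.4 fy 1.4 rad 1.2 t 15.86
y -6.0 h 0.860 push 2.1 fy 1.6 rad 0.8 t 16.11
y -6.0 h 0.880 push 2.6 fy 0.7 rad 1.8 t 16.36
y -6.0 h 0.900 push 5.6 fy 0.5 rad 1.9 t 16.61
y -6.0 h 0.900 push 6.7 fy 1.6 rad 0.7 t 16.86
y -4.5 h 0.892 push 3.9 fy -0.5 rad -1.1 t 17.11
y -3.0 h 0.892 push 5.3 fy -2.9 rad -1.8 t 17.36
y -1.5 h 0.884 push 3.1 fy -0.6 rad -2.7 t 17.61
y -0.0 h 0.884 push 4.5 fy -1.6 rad -1.9 t 17.86
y 1.5 h 0.884 push 5.4 fy -1.0 rad -0.6 t 18.11
y 3.0 h 0.876 push 2.6 fy 0.2 rad -0.9 t 18.36
y 4.5 h 0.880 push 3.7 fy -0.5 rad 0.8 t 18.61
y 6.0 h 0.880 push 3.4 fy -1.4 rad -0.8 t 18.86
y 7.5 h 0.880 push 3.8 fy -1.3 rad 0.6 t 19.11
y 9.0 h 0.880 push 4.7 fy -0.3 rad -0.0 t 19.36
y 10.5 h 0.880 push 3.9 fy -0.3 rad 0.6 t 19.61
y 1
[... 166 characters left out ...]
 fy -2.8 rad 0.8 t 20.61
y 18.0 h 0.884 push 3.6 fy -0.6 rad 1.5 t 20.86
y 19.5 h 0.884 push 3.3 fy -1.9 rad -0.0 t 21.11
y 21.0 h 0.884 push 3.8 fy 0.3 rad -0.6 t 21.36
y 22.5 h 0.884 push 2.7 fy 2.7 rad -2.0 t 21.61
y 24.0 h 0.888 push 1.6 fy 0.4 rad -2.9 t 21.86
y 24.0 h 0.900 push 1.8 fy 2.1 rad -0.8 t 22.11
y 24.0 h 0.912 push 1.3 fy 2.6 rad 0.4 t 22.36
y 24.0 h 0.924 push 2.4 fy 2.3 rad 1.0 t 22.61
y 25.5 h 0.928 push 1.8 fy 1.0 rad 1.5 t 22.86
y 25.5 h 0.940 push 0.8 fy 1.4 rad 0.6 t 23.11
y 25.5 h 0.952 push 1.7 fy 1.9 rad 1.3 t 23.36
y 25.5 h 0.964 push 2.4 fy 2.1 rad 2.0 t 23.61
y 27.0 h 0.968 push 1.9 fy -0.2 rad -1.1 t 23.86
y 27.0 h 0.980 push 0.5 fy -0.3 rad -1.3 t 24.11
NOTCH?
```

```bash
cat > lower.py <<'E'
exec(open("search.py").read().split("hc=None")[0])
k=0
while s.h<1.49 and k<60:
    k+=1;p,g=go(0)
    if p>9: print("blocked");s.h-=.02;break
    if abs(g[1])>2.5: s.y+=np.clip(g[1]*1e-4,-.0006,.0006)
    s.h+=.03 if p<3 else (.01 if p<5.5 else -.005)
pickle.dump(s.__dict__,open("s.pkl","wb"))
E
python3 lower.py
```

```text
y 27.0 h 0.992 push -0.2 fy 0.9 rad -0.4 t 24.36
y 27.0 h 1.022 push -0.9 fy 0.9 rad -1.8 t 24.61
y 27.0 h 1.052 push -0.7 fy 1.8 rad -1.9 t 24.86
y 27.0 h 1.082 push -2.1 fy 3.2 rad -2.0 t 25.11
y 27.3 h 1.112 push -1.9 fy 3.0 rad 0.2 t 25.36
y 27.6 h 1.142 push -0.7 fy 2.3 rad 1.1 t 25.61
y 27.6 h 1.172 push -0.4 fy 1.4 rad 1.1 t 25.86
y 27.6 h 1.202 push -1.1 fy 2.1 rad -0.7 t 26.11
y 27.6 h 1.232 push -1.3 fy 0.9 rad 0.2 t 26.36
y 27.6 h 1.262 push -1.3 fy 1.2 rad -0.3 t 26.61
y 27.6 h 1.292 push -0.0 fy 2.4 rad 0.5 t 26.86
y 27.6 h 1.322 push -2.1 fy 0.4 rad 0.1 t 27.11
y 27.6 h 1.352 push 0.0 fy 1.0 rad 1.1 t 27.36
y 27.6 h 1.382 push -0.5 fy 0.7 rad 0.6 t 27.61
y 27.6 h 1.412 push -1.9 fy 1.8 rad -0.0 t 27.86
y 27.6 h 1.442 push -2.2 fy 1.3 rad -0.3 t 28.11
y 27.6 h 1.472 push -1.3 fy 1.0 rad -0.5 t 28.36
```

Run:
```python
exec(open("search.py").read().split("hc=None")[0])
while s.h<1.53:
    p,g=go(0)
    if p>3:break
    s.h+=.012
robot.dwell(.3)
robot.gripper_to(.05)
q=robot.get_obs()["position"];robot.movel(q+[0,0,.1],speed=.1)
robot.movel(q+[-.05,0,.2],speed=.2)
c=robot.get_calibration("wrist");p,z=robot.grab_frame("wrist");X=fish(c,z)
cv2.imwrite("pics/w2.png",cv2.resize(p[150:330,180:480],None,fx=2.6,fy=2.6))
m=redm(p)&(X[...,2]>.06)&(X[...,2]<.18)&(abs(X[...,0]-.48)<.1);R=X[m]-X0;print(m.sum(),np.median(R,0),np.percentile(R,2,0),np.percentile(R,98,0))
f,o=F();print(f,o["time_s"])
```

```text
y 27.6 h 1.502 push 3.5 fy 1.9 rad 0.3 t 28.61
314 [-0.09461599  0.02801429  0.11335268] [-0.10136108  0.01754653  0.10689411] [-0.08401435  0.03956164  0.11604708]
[ 0.36818334 -0.05190321 -0.37284834] 31.425
```

View pics/w2.png

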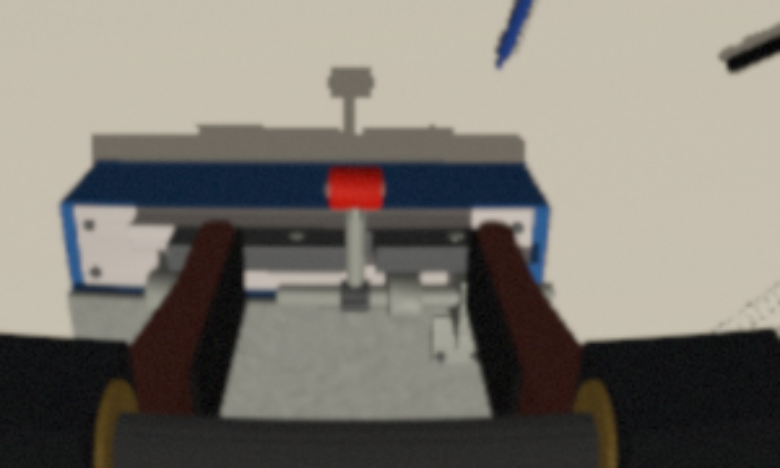

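The crop shows the red grip at about (355,190), lying level in front of the rail. Its stem sits in the notch, the rod passes through the keeper near (460,300), and the lid is shut. The grip's top is at about 115 mm, which matches a handle angle near 1.47 rad.

```bash
python3 -c "
from station import robot
print(robot.hand_in())"
```

```text
the job is handed in; nothing more can be done
None
```

I handed the job in at about 31 s: the lid is pressed shut, the bolt is through the keeper, and the handle lies in the notch at about 1.47 rad by the camera. The hand-in returned no verdict.

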